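# Aim the inspection turntable at the bullet camera and lock it

## Robot

A 7-joint arm with a two-finger parallel gripper is mounted at the origin on a cart in front of the work surface, level with it; the furniture and walls round the work are solid. World frame = base frame: x ahead of the robot, y to its left, z up, the work surface at z = 0. Lengths are in m, angles in rad, forces in N, time in s.
With the tool pointing down it reaches from about 0.4 to 0.85 m from the base axis. Payload 10.4 kg.
Tool frame: the origin (TCP) lies midway between the tips of the shut fingers; the grasp point (between the pads) lies 19 mm behind it; z points along the fingers, y is the line along which they close (so a half turn about z gives the same grasp; the last joint's range is limited). The gripper opens to 87 mm and grips with 3 to 60 N. Pads are 19 mm wide; open, the fingers measure 117 mm over their backs; the gripper's body (75 mm by 190 mm) begins 51 mm behind the grasp point.
Start: joints at [-1.362, 0.332, -0.065, 1.46, 0.022, 1.35, -0.088], TCP at [0.144, 0.608, 0.223] pointing down, gripper open.
Joint ranges: [-2.6, 2.6], [-0.5, 2.12], [-1.47, 1.34], [0.16, 2.42], [-1.27, 4.41], [0.06, 2.06], [-2.6, 2.6]. Speed limits (rad/s): [2.22, 2.22, 2.79, 2.79, 3.14, 3.14, 3.14].

## Interface

Orientations are given as a unit quaternion [x, y, z, w].
In Python, from bench import r gives the robot as it stands.
- The arm moves only by the tool arm_command, never from a script. Its argument "moves" is one flat list of numbers, 4 for each row, row after row: the shift along the tool's x, y, z in cm, then the turn about the tool's z in degrees. A call has 1 to 12 rows; each row shifts and turns the commanded pose from where the row before left it, along the tool's axes as they then stand; what a row does not reach is not made up. A row lasts 1/12 s, in which the tool goes at most 41.7 mm and 7.16 degrees, less where a joint would pass 70% of its speed; a pose out of reach is approached as far as the arm can. A call with a gripper value outside its range is refused whole. "fingers" is the opening in per cent of the stroke, from 0 (shut) to 100 (fully open), set as the call begins (left out, the last holds). The fingers move at their own pace and stop on an object; "squeeze" is the grip in N (left out, the last holds). Time passes only in rows, so rows that do not move let the fingers close. It gives the time, the measured TCP pose, the force, the opening and the grip force at its end, in the units of the state.
- r.read_state(): the state, without advancing time (a new reading comes with each control period).
- r.camera(name): name is "side" or "top"; returns the picture (400x640x3 uint8, red, green, blue); there is no depth.
- r.camera_info(name): a dict with "fx", "fy", "cx", "cy" (pixels), "origin" and "attitude" of the camera in the world. Camera axes: x right, y up, looking along -z (the intrinsics and any distortion apply to the point x, -y, -z); pixel columns grow to the right and rows downward; lengths in m; the calibration is good to about 2 mm. A picture is of the moment at which its call begins. camera_info takes no time and is no camera call.
- r.close_job(): hands the job in; it is judged then, once.
The state is a dict: "time": time; "joint_positions": joint angles; "joint_vel": joint speeds; "joint_torque": joint torques, N m; "ee_pos": TCP position; "eef_rot": TCP orientation; "ft_force": force on the tool from outside, world axes, zero at the start; "torque": the same for the moment, N m; "width": finger opening in m; "grip_force": force on a finger pad.
Only numpy, scipy, OpenCV 4.12 (cv2) and the standard library are available. Lean on these libraries where they do the work, as an engineer would, in place of code of your own. Each camera call takes 0.05 s, during which the arm holds its last target. There are 200 camera calls.

## Task

The camera back on the turntable has to be turned towards the bullet camera for a test picture. Gently push one of the turntable's spokes round with a fingertip until the arrow arm points at the middle of the bullet camera's foot, and after that push the lock lever fully home against its stop post. Only push, do not grip or lift anything; leave the bullet camera and the other things on the bench where they are, and do not touch the camera back.

Things in the scene. Friction and masses are not known exactly. Their poses are not given: they have to be found in the camera images.
- turntable: Round grey plate, diameter 150 mm, top 99 mm above the bench, free to turn about a vertical axis on the stand. Origin: on the axis, at bench height. Its x axis points along the arrow arm, z up. Four level arms, 90 degrees apart: arrow arm along +x, ball spokes along +y, -x, -y. Friction 0.1 N m (about 1 N at a spoke); it stays where it is left. Gentle is under 20 N
- ball_a (a point): Centre of the black ball (diameter 24 mm) at the end of the spoke along the turntable's +y, 135 mm from the axis, 93 mm above the bench. All arms are steel rods 12 mm thick with their centre line 93 mm above the bench, 23 mm above the riser plate; free from radius 75 mm outwards
- ball_b (a point): The same on the turntable's -x side, opposite the arrow arm
- ball_c (a point): The same on the turntable's -y side
- arrow_tip (a point): Tip of the arrow arm: the one arm that ends in a steel cone (34 mm wide, 36 mm long) instead of a ball; 155 mm from the axis, 93 mm above the bench
- mounted_back: The camera back clamped in the nest in the middle of the turntable (white shell 65 x 56 x 20 mm with boards, top 145 mm above the bench); it turns with the plate; do not touch it. Origin within 20 mm of the turntable's axis, 99 mm above the bench
- stand: The fixed stand: aluminium riser plate, 240 x 390 x 12 mm, top 70 mm above the bench, on four legs; parts may stand under it. Origin: on the turntable's axis, at bench height; z up. The plate reaches 120 mm to its +x and -x sides, 115 mm to +y, 275 mm to -y, where the lock lever sits. Stand, turntable and lever take at most 40 N
- lock_lever (a joint): Lock lever on the stand's right (-y) end: vertical hinge, rad, growing anticlockwise from above. 0: fully open, pointing along the stand's -y, away from the turntable; 1.40: locked, lying across the stand against the stop post (steel pin 10 mm thick, 32 mm high, 50 mm from the pivot, on the turntable's side of the lever). Friction 0.08 N m, stays where left; it does not brake the turntable
- lever_pivot (a point): Point on the lever's hinge axis, 93 mm above the bench, 195 mm from the turntable's axis and outside the sweep of the spokes; the boss round it is 28 mm wide, its top 106 mm above the bench
- lever_ball (a point): Centre of the black ball (diameter 22 mm) at the lever's end, 85 mm from the pivot, 93 mm above the bench; the lever is a round steel rod 12 mm thick from the pivot to here, its centre line 23 mm above the riser plate
- camera_foot (a point): Centre of the round foot (diameter 75 mm, 6 mm high) of the white bullet camera that stands loose on the bench to the left of the turntable; the camera is 210 mm high, its head spreads to 80 mm from this point and leans towards the turntable. This point is 6 mm above the bench
- bullet_camera: The bullet camera itself, 110 x 114 x 210 mm; must stay where it stands. Origin under its middle on the bench
- lens_cap: black round lens cap, diameter 22, 10 mm high, lying on a corner of the riser plate; a bystander, not to be moved. Origin: centre of its underside
- tape_roll: roll of brown tape lying flat, 88 x 92 x 24 mm; a bystander, not to be moved. Origin: centre of its underside
- flux_bottle: white dispensing bottle with a red needle cap, diameter 44, 140 mm high; a bystander, not to be moved. Origin: centre of its underside
- ribbed_cup: ribbed white cup, 66 x 72 x 59 mm; a bystander, not to be moved. Origin: centre of its underside
- loose_back: a loose camera back lying on the bench (white shell 66 x 56 x 20 mm with boards to 43 mm high and wires, 155 x 58 mm in all); a bystander, not to be moved. Origin: centre of the underside of the whole, wires included
- screw_tray: yellow screw box with a clear lid, 76 x 98 x 36 mm; a bystander, not to be moved. Origin: centre of its underside
- driver_holder: black funnel-shaped screwdriver holder, 62 x 70 x 75 mm; a bystander, not to be moved. Origin: centre of its underside

How it is judged:
By the outcome, as a careful person would: the job done as asked, in the order asked, and still so for the second after the job is handed in, with the robot touching nothing.
It also fails if it takes over 67 s, if anything falls off the work surface, if the arm or the gripper's body presses on something with over 40 N, if the wrist force passes 120 N, or if a joint passes its speed limit or range.

## Working session

There is one attempt and no reset: what is moved stays moved. The work goes in short steps, Python scripts to look and compute and a tool call to move; the robot and the scene stay as the last step left them, time stands still between calls to the robot, and variables do not carry over. Pictures are saved under pics/ and viewed, at most 10 in all, crops included, and the job is handed in when it is done.

Besides the shell and the picture viewer there is one more tool, called after "Call:" as name(argument=value, ...), one argument or row to a line, values as JSON. arm_command: Moves the arm, as the interface text tells. Its arguments: {"type":"object","properties":{"moves":{"type":"array"},"fingers":{"type":"number"},"squeeze":{"type":"number"}},"required":["moves"]}

```bash
mkdir -p pics
cat > h.py <<'E'
from bench import r
import numpy as np, cv2
from scipy.spatial.transform import Rotation as R
def ray(n,u,v):
    c=r.camera_info(n); d=np.array([(u-c['cx'])/c['fx'],-(v-c['cy'])/c['fy'],-1.])
    a=np.array(c['attitude'],float)
    M=R.from_quat(a).as_matrix() if a.size==4 else a.reshape(3,3)
    return np.array(c['origin']),M@d
def plane(n,u,v,z):
    o,d=ray(n,u,v); return o+d*(z-o[2])/d[2]
def proj(n,p):
    c=r.camera_info(n);a=np.array(c['attitude'],float)
    M=R.from_quat(a).as_matrix() if a.size==4 else a.reshape(3,3)
    q=M.T@(np.array(p)-c['origin']); return c['cx']+c['fx']*q[0]/-q[2], c['cy']+c['fy']*q[1]/q[2]
def snap(n,f):
    im=r.camera(n); cv2.imwrite(f'pics/{f}.png',im[...,::-1]); return im
E
python3 - <<'E'
from h import *
for n in('top','side'): print(r.camera_info(n)); snap(n,n+'0')
s=r.read_state(); print(s['ee_pos'],s['eef_rot'],s['time'])
E
```

```text
{'fx': 393.86082387333005, 'fy': 393.86082387333005, 'cx': 314.4121650009757, 'cy': 203.84217132924505, 'origin': array([0.26054256, 0.04050461, 1.71719978]), 'attitude': array([ 0.05319223, -0.05623163, -0.70386547,  0.70610339])}
{'fx': 481.29124580732145, 'fy': 481.29124580732145, 'cx': 319.46356585448046, 'cy': 194.18387771956984, 'origin': array([-0.03576627, -0.99694449,  1.11063698]), 'attitude': array([ 0.40040646, -0.103878  , -0.21234635,  0.88532088])}
[0.14350884 0.60796113 0.22185294] [ 1.15624725e-01  9.93292780e-01 -6.12372908e-04 -4.29124336e-05] 0.1
```

View pics/top0.png

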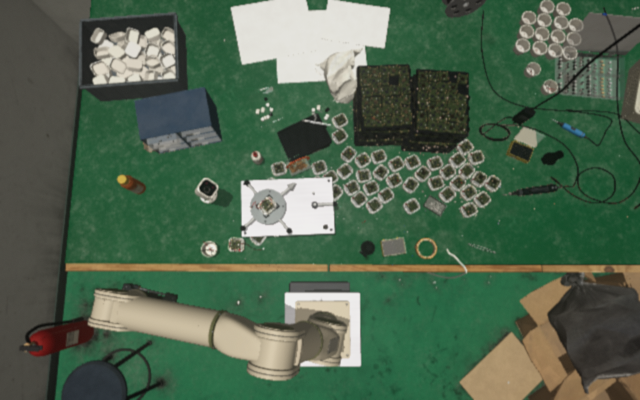

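View pics/side0.png

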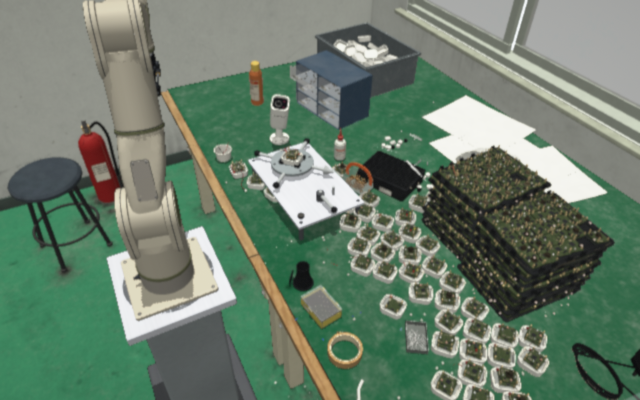

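Top view: white riser around (287,207), turntable hub at about (267,206), arrow up-right near (293,186), lever at (315–335,205), bullet camera at (207,188). Zooming in on both.

Run:
```python
import cv2
a=cv2.imread('pics/top0.png')[160:260,190:350]; cv2.imwrite('pics/topz.png',cv2.resize(a,None,fx=5,fy=5,interpolation=cv2.INTER_CUBIC))
a=cv2.imread('pics/side0.png')[85:225,210:370]; cv2.imwrite('pics/sidez.png',cv2.resize(a,None,fx=4,fy=4,interpolation=cv2.INTER_CUBIC))
```

```text
(no output)
```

View pics/topz.png

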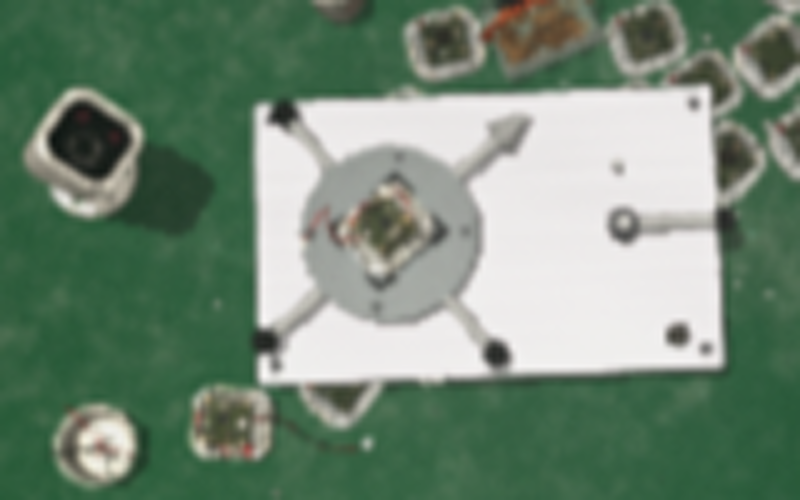

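View pics/sidez.png

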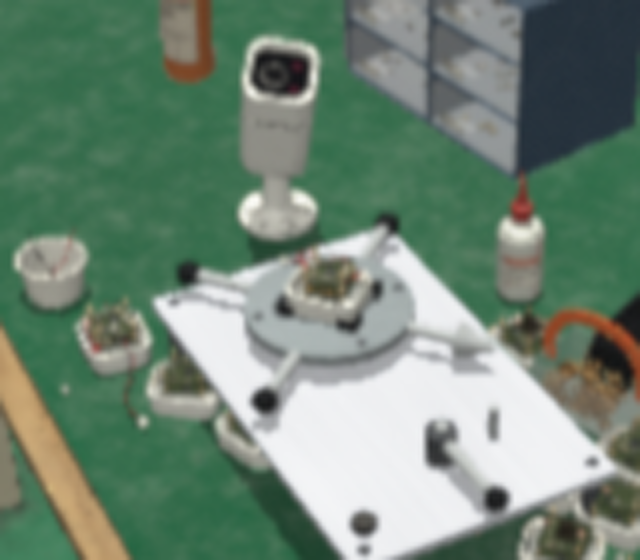

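Zoomed top: balls at (283,113), (265,341), (497,354); arrow tip (530,118); pivot (623,225); lever ball (727,222); stop pin (617,168). Zoomed side: camera foot disc centre at about (278,213).

Run:
```python
from h import *
t=lambda u,v:(190+(u+.5)/5-.5,160+(v+.5)/5-.5); s=lambda u,v:(210+(u+.5)/4-.5,85+(v+.5)/4-.5)
P={}
for k,z,a,b in[('UL',.093,(283,113),(387,224)),('LL',.093,(265,341),(188,273)),('LR',.093,(497,354),(265,400)),('tip',.093,(530,118),(497,342)),('lball',.093,(727,222),(494,498)),('piv',.106,(623,225),(440,430)),('pintop',.102,(617,168),(494,408)),('hub',.099,(392,235),(330,307)),('cap',.08,(678,335),(364,522))]:
    print(k,plane('top',*t(*a),z).round(4),plane('side',*s(*b),z).round(4))
print('foot',plane('side',*s(278,213),.006).round(4))
# foot mask in both
for n,(x0,x1,y0,y1) in(('top',(190,225,165,215)),('side',(262,298,125,150))):
    im=cv2.imread(f'pics/{n}0.png')[y0:y1,x0:x1].astype(int); m=((im.min(2)>110)).astype(np.uint8)
    print(n); print('\n'.join(str(y0+i)+' '+''.join('#' if x else '.' for x in w) for i,w in enumerate(m)))
```

```text
UL [0.6053 0.3211 0.093 ] [0.6064 0.3194 0.093 ]
LL [0.413  0.3302 0.093 ] [0.4143 0.3293 0.093 ]
LR [0.4028 0.1385 0.093 ] [0.4056 0.1377 0.093 ]
tip [0.6018 0.1133 0.093 ] [0.6132 0.1206 0.093 ]
lball [ 0.5138 -0.0521  0.093 ] [ 0.5175 -0.0499  0.093 ]
piv [0.509  0.0348 0.106 ] [0.5099 0.0272 0.106 ]
pintop [0.5577 0.0399 0.102 ] [0.5639 0.036  0.102 ]
hub [0.501  0.2265 0.099 ] [0.5032 0.2211 0.099 ]
cap [ 0.4203 -0.0114  0.08  ] [ 0.4213 -0.0168  0.08  ]
foot [0.5715 0.4975 0.006 ]
top
165 ...................................
166 ...................................
167 ...................................
168 ...................................
169 ...................................
170 ...................................
171 ...................................
172 ...................................
173 ...................................
174 ...................................
175 ...................................
176 ...................................
177 ...................................
178 .............######................
179 ............#########..............
180 
[... 1725 characters left out ...]
...
133 ..........################..........
134 .........##################.........
135 ........###################.........
136 ........####################........
137 .......#####################........
138 .......####################.........
139 .......####################.........
140 ........##################..........
141 ........##################..........
142 ..........###############...........
143 ............###########.............
144 ..............#####..............###
145 ..............................######
146 ...........................#########
147 .........................###########
148 ........................############
149 ..................#####.############
```

Call:
arm_command(
  moves=[-2.94,-2.93,0,0,-2.94,-2.93,0,0,-2.94,-2.93,0,0,-2.94,-2.93,0,0,-2.94,-2.93,0,0,-2.94,-2.93,0,0,-2.94,-2.93,0,0,-2.94,-2.93,0,0,-2.94,-2.93,0,0,-2.94,-2.93,0,0,-2.94,-2.93,0,0,-2.94,-2.93,0,0],
  fingers=0,
)

```text
time: 1.1
ee_pos: [0.4066, 0.183, 0.2225]
eef_rot: [0.116, 0.993, 0.0, -0.0]
ft_force: [1.6, 1.1, 0.2]
width: 0.0152
grip_force: 0.0
```

Call:
arm_command(
  moves=[0,0,0,7,0,0,0,7,0,0,0,7,0,0,0,7,0,0,0,7,0,0,0,7,0,0,0,7,0,0,0,7,0,0,0,7,0,0,0,7,0,0,0,7,0,0,0,7],
)

```text
time: 2.1
ee_pos: [0.4059, 0.1849, 0.2223]
eef_rot: [0.753, 0.658, -0.0, -0.0]
ft_force: [0.3, -0.3, 0.5]
width: 0.0003
grip_force: 0.0
```

Call:
arm_command(
  moves=[0,0,0,7,0,0,0,7,0,0,0,7,0,0,0,7,0,0,0,7,0,0,0,6,0,0,0,0],
)

```text
time: 2.68
ee_pos: [0.406, 0.1849, 0.2223]
eef_rot: [0.935, 0.354, -0.0, 0.0]
ft_force: [0.6, -0.1, 0.8]
width: 0.0006
grip_force: 0.0
```

```bash
cat >> h.py <<'E'
def go(p,deg):  # target xyz, tool-y heading deg -> shift in tool axes (cm) now, turn needed
    s=r.read_state(); M=R.from_quat(s['eef_rot']).as_matrix()
    h=np.degrees(np.arctan2(M[1,1],M[0,1]))
    print('t',s['time'],'pos',np.round(s['ee_pos'],4),'head',h.round(2),'zax',M[:,2].round(3),'F',np.round(s['ft_force'],1),'w',s['width'],'q7',s['joint_positions'][6])
    print('shift cm',(M.T@(np.array(p)-s['ee_pos'])*100).round(2),'turn',((h-deg+180)%360-180).round(2))
E
python3 -c "
from h import *
go([.4065,.1846,.084],-48)
t=plane('top',208.2,194.6,.006);print(t)"
```

```text
t 2.6833 pos [0.406  0.1849 0.2223] head -48.57 zax [-0. -0. -1.] F [ 0.6 -0.1  0.8] w 0.0006198304722314142 q7 -1.394452428642342
shift cm [ 0.02  0.06 13.83] turn -0.57
[0.56734831 0.50181613 0.006     ]
```

Call:
arm_command(
  moves=[0,0,3,0,0,0,3,0,0,0,3,0,0,0,3,0,0,0,1.8,-0.6,0,0,0,0,0,0.3,0,0,0,0.3,0,0,0,0.3,0,0,0,0.3,0,0,-0.04,0.24,0,-1.3,-0.08,0.48,0,-2.7],
)

```text
time: 3.68
ee_pos: [0.4188, 0.1705, 0.0855]
eef_rot: [0.919, 0.394, 0.001, -0.0]
ft_force: [0.1, 0.4, -0.2]
width: 0.0007
grip_force: 0.3
```

```bash
python3 -c "
from h import *
go([.505,.229,.084],-44); snap('top','top1')"
```

```text
t 3.6833 pos [0.4188 0.1705 0.0855] head -43.61 zax [ 0.001  0.001 -1.   ] F [ 0.1  0.4 -0.2] w 0.0007481788094438721 q7 -1.224300855784904
shift cm [10.18  2.2   0.16] turn 0.39
```

Call:
arm_command(
  moves=[-0.12,0.72,0,-4,-0.12,0.72,0,-4,-0.12,0.72,0,-4,-0.12,0.72,0,-4,-0.12,0.72,0,-4,-0.12,0.72,0,-4,-0.12,0.72,0,-4,-0.12,0.72,0,-4,-0.12,0.72,0,-4,-0.12,0.72,0,-4,-0.12,0.72,0,-4,-0.12,0.72,0,-4],
)

```text
time: 4.73
ee_pos: [0.4915, 0.1257, 0.0851]
eef_rot: [0.679, 0.734, 0.0, 0.0]
ft_force: [-1.3, -1.2, 0.1]
width: 0.0004
grip_force: 0.7
```

Run:
```python
from h import *
go([.505,.229,.084],4)
im=snap('top','top2'); cv2.imwrite('pics/top2z.png',cv2.resize(im[140:260,170:370,::-1],None,fx=4,fy=4,interpolation=cv2.INTER_CUBIC))
```

```text
t 4.7333 pos [0.4915 0.1257 0.0851] head 4.45 zax [ 0.  0. -1.] F [-1.3 -1.2  0.1] w 0.000352344609066772 q7 -0.20761615539632144
shift cm [10.2   2.14  0.11] turn 0.45
```

View pics/top2z.png

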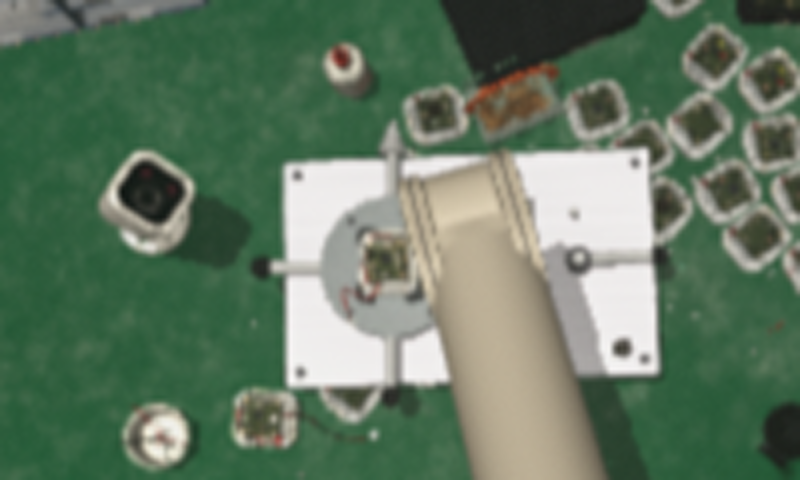

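The turntable turns as planned: arrow tip at zoomed (392,125), now pointing about +x. Continuing.

Call:
arm_command(
  moves=[-0.12,0.72,0,-4,-0.12,0.72,0,-4,-0.12,0.72,0,-4,-0.12,0.72,0,-4,-0.12,0.72,0,-4,-0.12,0.72,0,-4,-0.12,0.72,0,-4,-0.12,0.72,0,-4,-0.12,0.72,0,-4,-0.12,0.72,0,-4,-0.12,0.72,0,-4,-0.12,0.72,0,-4],
)

```text
time: 5.78
ee_pos: [0.573, 0.1503, 0.085]
eef_rot: [0.323, 0.946, -0.0, 0.0]
ft_force: [-0.2, -1.8, -0.1]
width: 0.0003
grip_force: 0.7
```

Call:
arm_command(
  moves=[-0.12,0.72,0,-4,-0.12,0.72,0,-4,-0.12,0.72,0,-4,-0.09,0.54,0,-3,-0.06,0.36,0,-2,-0.03,0.18,0,-1,0,0,0,0],
)

```text
time: 6.37
ee_pos: [0.5937, 0.1762, 0.0849]
eef_rot: [0.171, 0.985, 0.0, 0.0]
ft_force: [1.1, -0.6, 0.1]
width: 0.0005
grip_force: 0.0
```

Run:
```python
from h import *
go([.505,.229,.084],76.5)
a=snap('top','top3'); b=snap('side','side3')
A=cv2.resize(a[150:250,190:350],None,fx=5,fy=5,interpolation=cv2.INTER_CUBIC)[:300]
B=cv2.resize(b[110:220,230:390],None,fx=5,fy=5,interpolation=cv2.INTER_CUBIC)[:300]
cv2.imwrite('pics/z3.png',np.vstack([A,B])[...,::-1])
```

```text
t 6.3667 pos [0.5937 0.1762 0.0849] head 70.27 zax [ 0.001  0.    -1.   ] F [ 1.1 -0.6  0.1] w 0.0005156055670822404 q7 0.8997302156690519
shift cm [10.13  1.98  0.09] turn -6.23
```

View pics/z3.png

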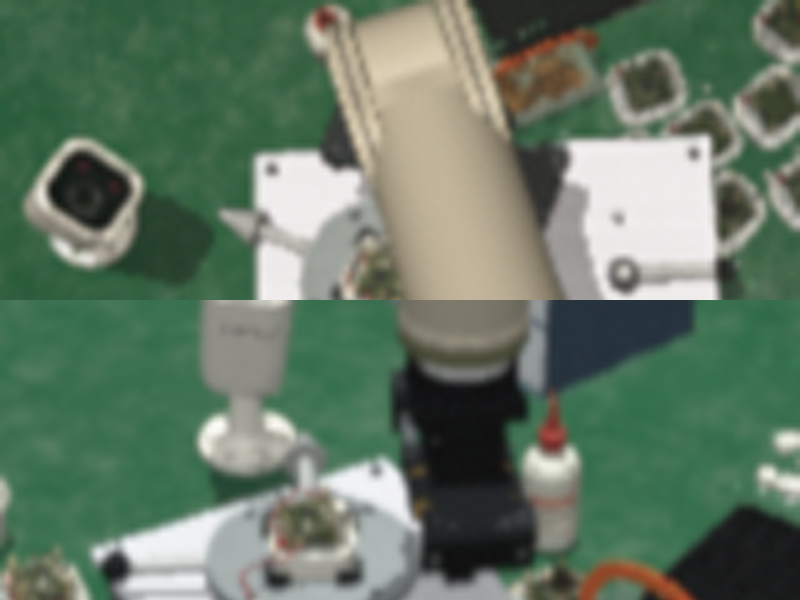

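Top crop: arrow tip at (221,214), pointing at the camera's foot side; side crop: ball_a at (117,266 from the crop's top). Computing the angle.

Run:
```python
from h import *
tip=plane('top',190+221.5/5-.5,150+214.5/5-.5,.093); ba=plane('side',230+117.5/5-.5,110+266.5/5-.5,.093)
c1=np.array([.504,.2298]);c2=np.array([.506,.2286])
an=lambda v:np.degrees(np.arctan2(v[1],v[0]))
d=tip[:2]-c1;e=ba[:2]-c2; print(tip,np.hypot(*d),an(d),ba,np.hypot(*e),an(e)-90)
print(an(np.array([.5673,.5018])-c1),an(np.array([.5715,.4975])-c2))
```

```text
[0.56149969 0.37167504 0.093     ] 0.15308410526089664 67.93807171646766 [0.38159188 0.28087858 0.093     ] 0.13494602975310407 67.20695935602274
76.89927718626447 76.31020825441499
```

Call:
arm_command(
  moves=[-0.03,0.18,0,-1,-0.06,0.36,0,-2,-0.06,0.36,0,-2,-0.06,0.36,0,-2,-0.03,0.18,0,-1,-0.015,0.09,0,-0.5,0,0,0,0,0,0,0,0],
)

```text
time: 7.13
ee_pos: [0.6001, 0.1899, 0.0845]
eef_rot: [0.098, 0.995, 0.0, -0.0]
ft_force: [0.3, 0.2, -0.4]
width: 0.0001
grip_force: 0.0
```

Run:
```python
from h import *
go([.505,.229,.084],76.5)
a=snap('top','top4'); b=snap('side','side4')
A=cv2.resize(a[160:220,190:270],None,fx=10,fy=10,interpolation=cv2.INTER_CUBIC)[:300]
B=cv2.resize(b[130:190,220:300],None,fx=10,fy=10,interpolation=cv2.INTER_CUBIC)[200:500]
cv2.imwrite('pics/z4.png',np.vstack([A,B])[...,::-1])
for n,p in(('top',[190,160]),('side',[220,130])):
  for q in(76,):
    t=np.radians(q); print(n,(np.array(proj(n,[.505+.155*np.cos(t),.229+.155*np.sin(t),.093]))-p)*10,(np.array(proj(n,[.505-.135*np.sin(t),.229+.135*np.cos(t),.093]))-p)*10)
```

```text
t 7.1333 pos [0.6001 0.1899 0.0845] head 78.78 zax [-0.  0. -1.] F [ 0.3  0.2 -0.4] w 5.689247860828501e-05 q7 1.0222852780490206
shift cm [10.09  1.99  0.05] turn 2.28
top [417.95681231 368.62951792] [689.80024671 772.91881224]
side [638.2733618   66.60101253] [329.869822   364.53664807]
```

View pics/z4.png

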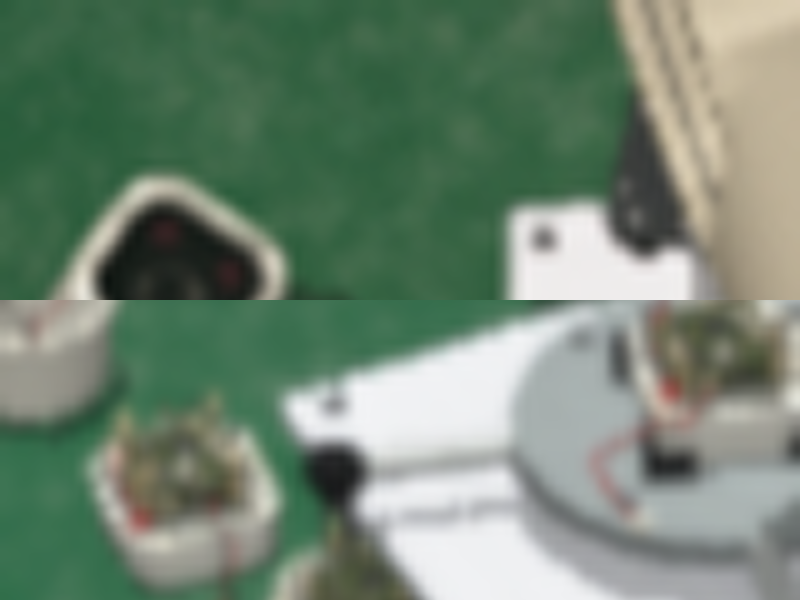

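Side crop: ball_a at (336,375 in 10x crop coordinates); the crop cut the arrow off, so I'll find its tip by mask in the top picture.

Run:
```python
from h import *
an=lambda v:np.degrees(np.arctan2(v[1],v[0]))
ba=plane('side',220+336.5/10-.5,130+375.5/10-.5,.093); e=ba[:2]-[.506,.2286]; print(np.hypot(*e),an(e)-90)
im=cv2.imread('pics/top4.png').astype(int); g=im[188:208,224:252]; m=(g[...,1]-g[...,2])
print('\n'.join(str(188+i)+' '+' '.join('%3d'%x for x in w) for i,w in enumerate(m)))
```

```text
0.13599260216724018 77.38253660145574
188  41  43  45  46  46  46  44  41  41  42  43  44  44  45  46  42  24   4  -2  -2  -2  -2  -2  -3  -2  -2  -2  -2
189  36  42  47  46  46  46  46  43  42  42  42  44  45  45  45  42  24   4  -2  -2  -3  -2  -2  -3  -2  -2  -2  -3
190  28  35  42  44  46  46  47  45  42  39  40  43  45  46  46  41  24   5  -2  -3  -2  -2  -2  -2  -2  -2  -2  -2
191  25  28  33  36  44  46  46  45  44  41  41  43  45  46  45  41  24   5  -3  -2  -2  -2  -2  -2  -3  -2  -2  -2
192  26  25  26  28  34  38  43  45  45  45  45  45  45  44  45  42  26   6  -2  -2  -2  -2  -2  -2  -2  -2  -2  -2
193  25  26  25  26  26  29  35  42  46  46  45  47  45  45  44  42  25   4  -3  -2  -3  -2  -2  -2  -2  -2  -2  -2
194  25  26  25  25  26  26  29  35  43  47  46  47  47  46  44  40  24   4  -3  -3  -2  -2  -2  -2  -3  -2  -2  -2
195  25  26  25  26  26  25  26  29  36  44  44  43  39  35  33  28  19   4  -2  -2  -3  -2  -3  -2  -2  -2  -2  -2
196  26  25  26  25  25  25  25  25  26  28  26  24  17  11  10   9   7   1  -3  -2  -2  -2  -3  -2  -2  -2  -2  -2
197  26  24  25  2
[... 557 characters left out ...]
   3
202  25  27  25  24  24  26  34  40  45  45  47  45  39  26  14  10  12   5  -3  -4  -3  -3  -2  -2  -1  -1   1   3
203  26  26  24  24  24  30  37  41  42  45  47  47  45  41  33  29  27   7  -3  -3  -2  -4  -4  -3  -2  -1   2   5
204  25  25  24  24  27  36  40  41  42  44  46  46  46  46  43  43  34   9  -3  -3  -3  -3  -2  -2  -3  -2   2   5
205  25  25  25  26  30  39  42  42  42  43  45  45  44  44  45  45  35  11  -2  -3  -2  -2  -2  -2  -2  -2   2   4
206  27  27  30  34  38  41  42  41  41  41  43  43  44  44  45  45  34  10  -3  -2  -3  -3  -2  -2  -2  -3   2   3
207  35  36  38  41  43  43  43  42  41  40  42  43  44  45  45  45  35  10  -3  -2  -3  -3  -3  -2  -3  -3   1   4
```

The arrow stands at about 76.8° against a target of 76.6°. Now back off, lift, and check the pose for the lever.

Call:
arm_command(
  moves=[0,-0.5,0,0,0,-1,0,0,0,0,-2,0,0,0,-3,0,0,0,-3,0,0,0,-3,6.4,0,0,0,7,0,0,0,7,0,0,0,7,0,0,0,7,0,0,0,7,0,0,0,7],
)

```text
time: 8.23
ee_pos: [0.5971, 0.1739, 0.1946]
eef_rot: [0.5, 0.866, -0.0, -0.0]
ft_force: [1.1, -0.1, 0.1]
width: 0.0006
grip_force: 0.0
```

Call:
arm_command(
  moves=[0,0,0,7,0,0,0,7,0,0,0,7,0,0,0,5,0,0,0,0],
)

```text
time: 8.65
ee_pos: [0.5972, 0.1741, 0.1945]
eef_rot: [0.681, 0.732, -0.0, 0.0]
ft_force: [0.6, 0.1, -0.3]
width: 0.0009
grip_force: 0.0
```

```bash
python3 -c "
from h import *
go([.478,-.0245,.084],4.4)"
```

```text
t 8.65 pos [0.5972 0.1741 0.1945] head 4.13 zax [-0. -0. -1.] F [ 0.6  0.1 -0.3] w 0.0008835444931634044 q7 -0.214930494443841
shift cm [-18.95 -13.32  11.05] turn -0.27
```

Call:
arm_command(
  moves=[-2.37,-1.67,0,0,-2.37,-1.67,0,0,-2.37,-1.67,0,0,-2.37,-1.67,0,0,-2.37,-1.67,0,0,-2.37,-1.67,0,0,-2.37,-1.67,0,0,-2.36,-1.63,0,0,0,0,0,0],
)

```text
time: 9.4
ee_pos: [0.4767, -0.0298, 0.1948]
eef_rot: [0.681, 0.733, -0.0, 0.0]
ft_force: [-0.1, 0.2, -0.6]
width: 0.0006
grip_force: 0.0
```

Run:
```python
from h import *
go([.478,-.0245,.084],4.4)
a=snap('top','top5'); b=snap('side','side5')
A=cv2.resize(a[170:230,190:350],None,fx=5,fy=5,interpolation=cv2.INTER_CUBIC)
B=cv2.resize(b[125:225,230:390],None,fx=5,fy=5,interpolation=cv2.INTER_CUBIC)[:300]
cv2.imwrite('pics/z5.png',np.vstack([A,B])[...,::-1])
```

```text
t 9.4 pos [ 0.4767 -0.0298  0.1948] head 4.22 zax [-0. -0. -1.] F [-0.1  0.2 -0.6] w 0.0005530165235921787 q7 0.04722857308286973
shift cm [ 0.52  0.17 11.08] turn -0.18
```

View pics/z5.png

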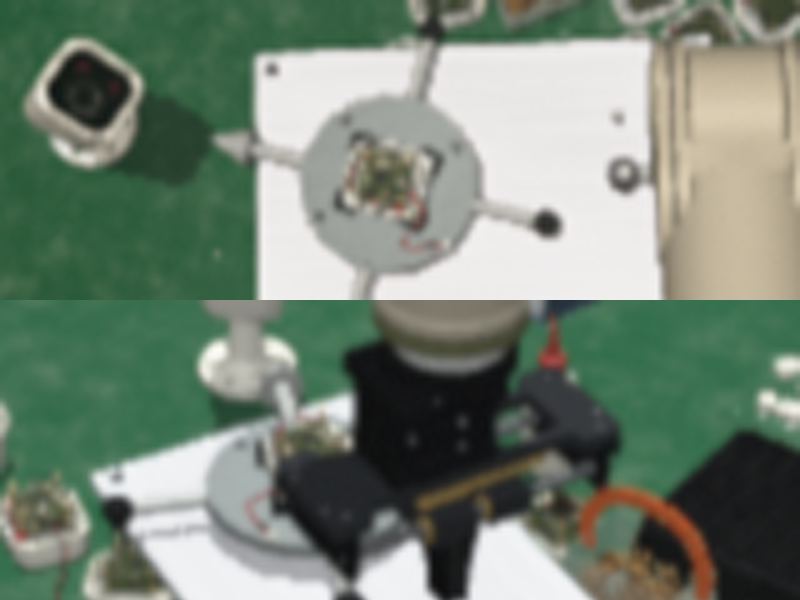

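Top crop with a clear view: arrow tip (212,139), ball_b (547,223), ball_c (432,28), lever boss (625,174). Rechecking the angle.

Run:
```python
from h import *
an=lambda v:np.degrees(np.arctan2(v[1],v[0]))
P=lambda u,v,z=.093:plane('top',190+(u+.5)/5-.5,170+(v+.5)/5-.5,z)[:2]
t,b,c=P(212,139),P(547,223),P(432,28)
ax=b+(t-b)*135/290; f=np.array([.5673,.5018]); f2=np.array([.5694,.4997])
print(an(t-b),np.hypot(*(t-b)),ax,an(c-np.array([.504,.2298]))+90,'target',an(f-ax),an(f2-[.505,.2292]))
```

```text
76.02747576788474 0.2892277489438746 [0.50289652 0.22844915] 75.75385422243843 target 76.7424740464451 76.60845677818573
```

Call:
arm_command(
  moves=[0.25,0,1,0,0.27,0,3,0,0,0,3,0,0,0,3,0,0,0,1.05,0,0,0,0,0,0,0.4,0,0,0,0.4,0,0,0,0.4,0,0,0,0.2,0,0,-0.08,0.24,0,-2.5,-0.16,0.49,0,-5],
)

```text
time: 10.5
ee_pos: [0.5008, -0.0192, 0.0848]
eef_rot: [0.629, 0.777, 0.001, 0.0]
ft_force: [-0.1, -0.5, -0.8]
width: 0.0005
grip_force: 0.0
```

```bash
python3 -c "
from h import *
go([.509,.033,.084],12)"
```

```text
t 10.5 pos [ 0.5008 -0.0192  0.0848] head 12.01 zax [ 0.001  0.    -1.   ] F [-0.1 -0.5 -0.8] w 0.0004925473941895925 q7 0.22737774737807476
shift cm [4.93 1.89 0.08] turn 0.01
```

Call:
arm_command(
  moves=[-0.15,0.45,0,-5,-0.15,0.45,0,-5,-0.15,0.45,0,-5,-0.15,0.45,0,-5,-0.15,0.45,0,-5,-0.15,0.45,0,-5,-0.15,0.45,0,-5,-0.15,0.45,0,-5,-0.15,0.45,0,-5,-0.15,0.45,0,-5,-0.15,0.45,0,-5,-0.12,0.36,0,-4],
)

```text
time: 11.5
ee_pos: [0.5513, -0.0012, 0.0848]
eef_rot: [0.164, 0.986, -0.0, 0.001]
ft_force: [-0.4, -2.3, -0.6]
width: 0.0
grip_force: 1.0
```

```bash
python3 -c "
from h import *
go([.509,.033,.084],81)"
```

```text
t 11.5 pos [ 0.5513 -0.0012  0.0848] head 71.14 zax [ 0.001 -0.001 -1.   ] F [-0.4 -2.3 -0.6] w 2.6677173664988384e-05 q7 1.220700764601623
shift cm [5.11 1.87 0.07] turn -9.86
```

Now slowly towards the stop, watching the force.

Call:
arm_command(
  moves=[-0.06,0.18,0,-2,-0.06,0.18,0,-2,-0.06,0.18,0,-2,-0.03,0.09,0,-1,-0.03,0.09,0,-1,0,0,0,0],
)

```text
time: 12.0
ee_pos: [0.555, 0.0056, 0.0845]
eef_rot: [0.096, 0.995, 0.0, 0.0]
ft_force: [0.3, -1.9, -0.6]
width: 0.0002
grip_force: 0.6
```

Call:
arm_command(
  moves=[0,0.1,0,-1,0,0.1,0,-1,0,0,0,0],
)

```text
time: 12.25
ee_pos: [0.555, 0.0078, 0.0841]
eef_rot: [0.078, 0.997, 0.0, 0.0]
ft_force: [1.1, -1.5, -0.6]
width: 0.0003
grip_force: 0.7
```

Call:
arm_command(
  moves=[0,0.1,0,0,0,0.1,0,0,0,0,0,0],
)

```text
time: 12.5
ee_pos: [0.5553, 0.0098, 0.084]
eef_rot: [0.079, 0.997, 0.0, 0.0]
ft_force: [0.4, -2.4, -0.3]
width: 0.0007
grip_force: 0.7
```

Call:
arm_command(
  moves=[0,0.1,0,0,0,0,0,0],
)

```text
time: 12.67
ee_pos: [0.5554, 0.0107, 0.084]
eef_rot: [0.079, 0.997, 0.0, -0.0]
ft_force: [-0.1, -1.2, 0.4]
width: 0.0003
grip_force: 0.7
```

Call:
arm_command(
  moves=[0,0.1,0,0,0,0,0,0],
)

```text
time: 12.83
ee_pos: [0.5556, 0.0117, 0.084]
eef_rot: [0.079, 0.997, 0.0, -0.0]
ft_force: [0.7, -1.5, -0.6]
width: 0.0005
grip_force: 0.7
```

Call:
arm_command(
  moves=[0,0.1,0,0,0,0,0,0],
)

```text
time: 13.0
ee_pos: [0.5558, 0.0127, 0.084]
eef_rot: [0.079, 0.997, 0.0, 0.0]
ft_force: [1.1, -1.5, 0.1]
width: 0.0005
grip_force: 0.7
```

Call:
arm_command(
  moves=[0,0.1,0,0,0,0,0,0],
)

```text
time: 13.17
ee_pos: [0.556, 0.0136, 0.084]
eef_rot: [0.079, 0.997, 0.0, 0.0]
ft_force: [0.9, -2.7, 0.2]
width: 0.0006
grip_force: 0.9
```

Call:
arm_command(
  moves=[0,0.1,0,0,0,0,0,0],
)

```text
time: 13.33
ee_pos: [0.5562, 0.0143, 0.0841]
eef_rot: [0.079, 0.997, -0.0, 0.0]
ft_force: [0.6, -4.3, -0.2]
width: 0.0004
grip_force: 1.4
```

Call:
arm_command(
  moves=[0,0.1,0,0,0,0,0,0],
)

```text
time: 13.5
ee_pos: [0.5562, 0.0144, 0.084]
eef_rot: [0.08, 0.997, -0.001, -0.0]
ft_force: [0.4, -6.1, 0.2]
width: 0.0003
grip_force: 2.9
```

Call:
arm_command(
  moves=[0,0.1,0,0,0,0,0,0,0,0,0,0],
)

```text
time: 13.75
ee_pos: [0.5562, 0.0145, 0.084]
eef_rot: [0.08, 0.997, -0.001, -0.0]
ft_force: [1.4, -8.5, 0.2]
width: 0.0005
grip_force: 4.2
```

Firmly on the stop (8.5 N, no further motion). Back off, lift, look.

Call:
arm_command(
  moves=[0,-0.5,0,0,0,-1,0,0,0,-1,0,0,0,0,-2,0,0,0,-3,0,0,0,-3,0,0,0,-3,0,0,-3,-1,0,0,-3,0,0,0,-3,0,0,0,-3,0,0,0,-3,0,0],
)

```text
time: 14.75
ee_pos: [0.5279, -0.1581, 0.2042]
eef_rot: [0.079, 0.997, 0.0, 0.0]
ft_force: [0.6, 0.0, 0.1]
width: 0.0006
grip_force: 0.0
```

Call:
arm_command(
  moves=[0,-3,0,0,0,-3,0,0,0,-2,0,0,0,0,0,0,0,0,0,0],
)

```text
time: 15.17
ee_pos: [0.5153, -0.2368, 0.2039]
eef_rot: [0.081, 0.997, 0.0, -0.0]
ft_force: [0.6, 0.5, -0.4]
width: 0.0005
grip_force: 0.0
```

Run:
```python
from h import *
go([.509,.033,.084],81)
a=snap('top','top6'); b=snap('side','side6')
A=cv2.resize(a[170:230,190:350],None,fx=5,fy=5,interpolation=cv2.INTER_CUBIC)
B=cv2.resize(b[125:225,230:390],None,fx=5,fy=5,interpolation=cv2.INTER_CUBIC)[:300]
cv2.imwrite('pics/z6.png',np.vstack([A,B])[...,::-1])
```

```text
t 15.1667 pos [ 0.5153 -0.2368  0.2039] head 80.76 zax [-0.  0. -1.] F [ 0.6  0.5 -0.4] w 0.0004889914276058339 q7 1.8292060920692133
shift cm [ 4.95 26.52 12.  ] turn -0.24
```

View pics/z6.png

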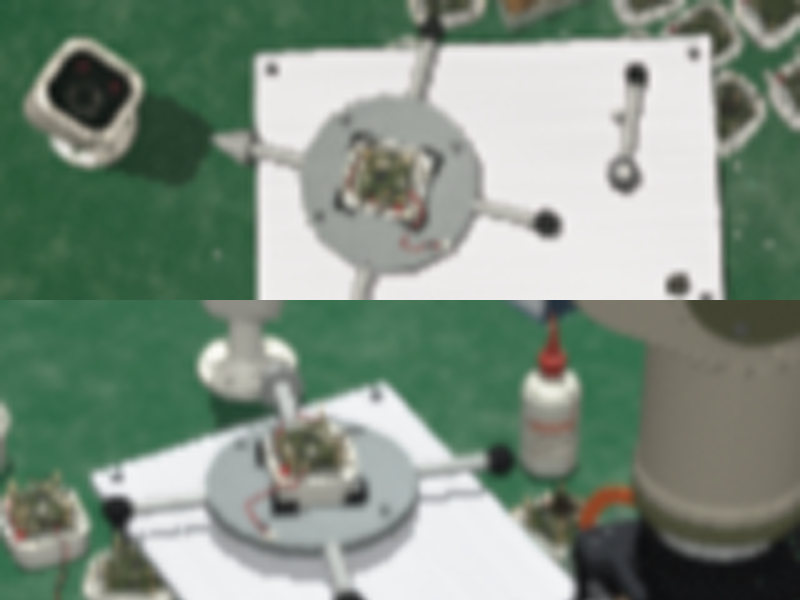

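The picture shows the lever lying against the stop pin (ball at (636,75), boss at (625,174)) and the arrow unchanged at (212,139). Handing in.

```bash
python3 -c "
from bench import r
print(r.close_job())"
```

```text
the job is handed in; nothing more can be done
None
```

The job is handed in: the arrow arm points at the middle of the bullet camera's foot to within about 1° by my image measurements, and the lock lever was then pushed home against its stop post (8.5 N, no further movement).

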